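Open the sprung door of a slow-drying box and hold it wide

TASK

Open the drying box so that the potter can lift the cups out: first squeeze together the two tabs of the catch on the box's roof, which then stays drawn, and after that squeeze the like catch on top of the door and, keeping it squeezed, swing the door out past the clicks of its vent stop until it stands square to the front of the box. The door is sprung and would swing back, so finish while still holding it there by its squeezed catch. Do not disturb the cups in the box, the wooden rib lying on its roof or the things on the bench.

Things in the scene. Friction and masses are not known exactly. Their poses are not given: they have to be found in the camera images.
- drying_box: Fixed plywood box, 150 mm deep, 246 wide, 177 high; its 15 mm base board runs 120 mm out in front as a ledge. Origin on the table under the carcass's middle; x from front to back (the door side looks to -x), y from the hinge side to the free edge of the door, z up. The front looks to the middle of the table, the hinge is at the end farther from the robot. Door top and roof are level
- roof_catch_grip (a point): Roof catch: point midway between its two upright steel tabs, 211 mm above the table. Tabs: 14 mm wide, 7 thick, tops 230 mm above the table, standing 41 mm out of a housing 20 wide, 68 long (along box y), top at 189 mm. They face each other along box y: 62 mm over the outer faces when free, 36 when squeezed, moving alike. The +y tab's bolt sits in a keeper on a strap of the door
- door_catch_grip (a point): Door catch: the same point of a like catch on the door's top near its free edge, also 211 mm above the table; it moves with the door. Tabs and housing of the same sizes, in line along the door's length; the bolt sits in a strike on the fixed stile. With the door shut it is 98 mm along box y and -47 mm along box x from the roof catch's point
- hinge_axis (a point): Point on the door's upright hinge axis, at the height of the two grip points (211 mm above the table). The door catch's centre is 146 mm from this axis
- door (a joint): Angle of the door, rad: 0 shut, grows as it opens towards the box's -x side (counter-clockwise seen from above), stop at 1.8. A spring of 0.08 N m (shut) to 0.22 N m (square) closes it. The vent stop, a sprung bullet under the door and two brass beads on the ledge, gives a click near 0.24 and another near 0.50 (ajar between them). To push it over takes up to about 6 N at the door catch
- roof_catch (a joint): Travel of each tab of the roof catch, m: 0 with the tabs apart (bolt in the keeper), 0.013 fully squeezed. The bolt leaves the keeper at 0.010. No spring: a stiff slide, about 5 N, that stays where it is left
- door_catch (a joint): Travel of each tab of the door catch, m: 0 with the tabs apart (bolt in the strike), 0.013 fully squeezed. The bolt leaves the strike at 0.010. Sprung apart, 6 to 12 N: it comes back when let go
- cup: Unglazed clay cup 72 mm wide, 80 mm high, in the box; origin at the centre of its foot. Leave alone
- small_cup: Pale clay cup 62 mm wide, 60 mm high, in the box; origin at the centre of its foot. Leave alone
- rib: Wooden rib, a flat board 61 x 101 x 6 mm, lying on the rear of the box's roof; origin at the centre of its underside. Leave alone
- dish: Green bowl 140 mm wide, 60 mm high, on the table; origin at the centre of its foot. Leave alone
- glaze_a: Closed jar 48 mm wide, 68 mm high, on the table; origin at the centre of its foot. Leave alone

How it is judged:
On the way, in this order (a step that is already met when the one before it is completed fails the run):
1. the roof catch is squeezed until its bolt is out of the keeper, the door still shut (value of joint roof_catch above 0.01 m and value of joint door_catch below 0.004 m and value of joint door below 0.05 rad), for 0.1 s.
2. then the door catch is squeezed by the fingers until its bolt is out of the strike (value of joint door_catch above 0.01 m and contact force between the fingers and door above 1 N and value of joint door below 0.2 rad), for 0.1 s.
3. the door, its catch kept squeezed, has been swung past the second click of the vent stop (value of joint door above 0.65 rad and value of joint door_catch above 0.008 m), for 0.05 s.
At the end, for the whole second after the job is handed in: Through the last second the door stands square to the box's front within 10 degrees (1.396 to 1.745 rad), at rest (under 0.08 rad/s), the roof catch is still drawn (over 9.5 mm), and the fingers still hold the door (contact over 0.5 N) by its squeezed catch (over 8 mm) (value of joint door between 1.396 and 1.745 rad and velocity of joint door between -0.08 and 0.08 rad/s and value of joint roof_catch above 0.0095 m and value of joint door_catch above 0.008 m and contact force between the fingers and door above 0.5 N); the arm keeps its last pose, push and grip.
It fails at once if a cup in the box is shifted by 15 mm or tipped (distance of any of cup, small_cup from where it was at the start of the episode above 0.015 m or angle between any of cup, small_cup's own z axis and vertical above 0.3 rad).
It fails at once if the rib on the roof is shifted by 15 mm (distance of rib from where it was at the start of the episode above 0.015 m).
It fails at once if a thing on the bench is shifted by 20 mm (distance of any of dish, glaze_a from where it was at the start of the episode above 0.02 m).
It also fails if it takes over 54 s, if anything falls off the work surface, if the arm or the gripper's body presses on something with over 40 N, if the wrist force passes 120 N, or if a joint passes its speed limit or range.

ROBOT

A 6-joint arm with a two-finger parallel gripper is mounted at the origin on the work surface; the furniture and walls round the work are solid. World frame = base frame: x ahead of the robot, y to its left, z up, the work surface at z = 0. Lengths are in m, angles in rad, forces in N, time in s.
With the tool pointing down it reaches from about 0.325 to 0.9 m from the base axis. Payload 3.5 kg.
Tool frame: the origin (TCP) lies between the finger pads; the fingertips stand 11 mm ahead of it and the grasp point (between the pads) lies 8 mm behind it; z points along the fingers, y is the direction in which the jaws open and shut (so a half turn about z gives the same grasp; the last joint's range is limited). The gripper opens to 85 mm and grips with 20 to 120 N. Pads are 22 mm wide; open, the fingers measure 114 mm over their backs; the gripper's body (76 mm by 85 mm) begins 54 mm behind the grasp point. The pads swing forward as they close: fully open they stand 13 mm farther back than shut.
Start: joints at [-1.21, 0.276, -0.026, 1.268, 0, 1.467], TCP at [0.28, -0.559, 0.242] pointing down, gripper open.
Joint ranges: [-3.12, 3.12], [-0.85, 1.88], [-1.08, 1.24], [-1.95, 2.15], [-1.57, 1.53], [-3.14, 3.14]. Speed limits (rad/s): [2.57, 2.57, 3.14, 3.14, 3.14, 3.14].

INTERFACE

Orientations are given as a rotation vector (axis times angle).
In Python, from bench import manip gives the robot as it stands. The module is installed in compiled form; this text tells all that it offers.
- The arm moves only by the shell command python3 -m creep 'ROWS'. ROWS is JSON, a list of rows, each a list of 3 entries, a list of its own where there are three numbers: the opening, from 0 (shut) to 1 (fully open), then the shift along the tool's x, y, z normalised to -1 to 1, where 1 is 0.75 m, then the turn about the tool's z normalised to -1 to 1, where 1 is pi/2 rad. A call has 1 to 20 rows; each row is the pose to reach, as a shift and turn from the pose measured when the call began, along the tool's axes at that moment; what a row does not reach only later rows make up. A row lasts 1/8 s, in which the tool goes at most 62.5 mm and 10.7 degrees, less where a joint would pass 70% of its speed; a pose out of reach is approached as far as the arm can. A call with a number of a shift or a turn outside -1 to 1 is refused whole. A call with a gripper value outside its range is refused whole. The fingers move at their own pace and stop on an object; the grip force is fixed at half the most. Time passes only in rows, so rows that repeat a pose let the fingers close. It gives the time, the measured TCP pose, the force and the opening at its end, in the units of the state.
- manip.read_state(): the state, without advancing time (a new reading comes with each control period).
- manip.grab_frame(name): name is "scene" or "top" or "wrist"; returns a dict with "img" (420x560x3 uint8, red, green, blue), "z_map" (420x560 float32, m along the optical axis (not along the pixel's ray), 0 where there is no reading), "fx", "fy", "cx", "cy" (pixels), "R" (3x3) and "t" (3): a world point X has camera coordinates R X + t; the wrist camera has in their place "hand_eye" (4x4, takes a point from camera to tool coordinates, whose origin is the TCP and whose axes are the flange's). Camera axes: x right, y down, z forward; pixel columns grow to the right and rows downward; lengths in m; the calibration is good to about 2 mm. The wrist camera is an equidistant fisheye: a pixel r from the principal point sees the ray r / f radians off the axis. A picture is of the moment at which its call begins: read the wrist's pose just before it.
- manip.finish_job(): hands the job in, once; it reports no verdict.
Trained networks look in the newest picture that a camera, given by its name, has taken for a name from the list of things; names that differ only in an ending like _2 or _b are one class to them, and where a whole thing is asked for, a point or a joint stands for the part that bears it (a point fixed in the world has none). Each returns a list of dicts, best first, with "confidence" (0 to 1); they miss things now and then, are a little off and sometimes report something else, mostly with a low value. They report only what shows in the picture. A call takes as long as a camera call.
- manip.cut_out(camera, query): "mask" (420x560 bool, what is visible of it) and "box" ([left, top, width, height] in pixels, round what is visible of it).
The state is a dict: "t": time; "qpos": joint angles; "joint_velocities": joint speeds; "effort": joint torques, N m; "eef_pos": TCP position; "eef_rot": TCP orientation; "wrist_force": force on the tool from outside, world axes, zero at the start; "torque": the same for the moment, N m; "width": finger opening in m.
Only numpy, scipy, OpenCV 4.12 (cv2) and the standard library are available. Lean on these libraries where they do the work, as an engineer would, in place of code of your own. Each camera call takes 0.05 s, during which the arm holds its last target. There are 200 camera calls.

## Working session

There is one attempt and no reset: what is moved stays moved. The work goes in short steps, Python scripts to look and compute and a shell command to move; the robot and the scene stay as the last step left them, time stands still between calls to the robot, and variables do not carry over. Pictures are saved under pics/ and viewed, about 8 in all and at most 12, crops included, and the job is handed in when it is done.

```bash
mkdir -p pics
cat > h.py <<'E'
import numpy as np, cv2
from bench import manip
from scipy.spatial.transform import Rotation as Ro
def pts(f):
    v,u=np.mgrid[0:420,0:560]; z=f["z_map"]
    c=np.stack([(u-f["cx"])/f["fx"]*z,(v-f["cy"])/f["fy"]*z,z],-1)
    w=(c-np.array(f["t"]))@np.array(f["R"])
    w[z<=0]=np.nan
    return w
E
python3 - <<'E'
from h import *
s=manip.read_state(); print({k:np.round(v,3) for k,v in s.items()})
for n in("scene","top"):
    f=manip.grab_frame(n); cv2.imwrite(f"pics/{n}0.png",f["img"][...,::-1]); w=pts(f); np.save(n+".npy",w)
    for q in("roof_catch_grip","door_catch_grip","drying_box","door","rib","dish","glaze_a"):
        for d in manip.cut_out(n,q)[:2]:
            p=w[d["mask"]]; p=p[~np.isnan(p[:,0])]
            if len(p): print(n,q,round(d["confidence"],2),d["box"],np.median(p,0).round(3),p.min(0).round(3),p.max(0).round(3))
E
```

```text
{'t': np.float64(0.0), 'qpos': array([-1.21 ,  0.277, -0.028,  1.268,  0.   ,  1.467]), 'joint_velocities': array([ 0.002, -0.   , -0.   , -0.002,  0.   ,  0.   ]), 'effort': array([ 1.0000e-03, -4.4551e+01,  2.9520e+01,  1.6000e-02, -0.0000e+00,
        0.0000e+00]), 'eef_pos': array([ 0.279, -0.558,  0.241]), 'eef_rot': array([-3.055, -0.721,  0.   ]), 'wrist_force': array([-0.126,  0.271, -0.28 ]), 'torque': array([-0.013, -0.002,  0.019]), 'width': np.float64(0.085)}
scene roof_catch_grip 0.83 [211.3, 225.1, 115.8, 111.4] [0.434 0.321 0.178] [ 0.278 -0.01  -0.059] [0.622 0.375 0.237]
scene door_catch_grip 0.95 [237.6, 223.8, 66.5, 31.7] [0.426 0.197 0.184] [0.342 0.009 0.001] [0.529 0.248 0.237]
scene drying_box 0.79 [210.4, 222.7, 113.5, 110.1] [0.434 0.32  0.178] [ 0.278 -0.02  -0.047] [0.622 0.375 0.237]
scene drying_box 0.28 [235.0, 225.5, 71.0, 27.4] [0.421 0.198 0.184] [0.342 0.01  0.001] [0.529 0.248 0.237]
scene door 0.98 [236.6, 225.1, 69.5, 27.9] [0.428 0.197 0.183] [ 0.341 -0.01  -0.002] [0.556 0.249 0.237]
scene rib 0.72 [257.2, 264.0, 46.0, 25.7] [0.4   0.318 0.185] 
[... 652 characters left out ...]
 [0.434 0.197 0.18 ] [ 0.334  0.136 -0.007] [0.623 0.25  0.231]
top drying_box 0.56 [179.1, 180.4, 92.4, 109.8] [0.362 0.24  0.155] [ 0.273  0.067 -0.004] [0.623 0.373 0.233]
top door 0.96 [211.0, 186.6, 27.5, 50.3] [0.436 0.197 0.181] [ 0.338  0.136 -0.007] [0.623 0.249 0.231]
top rib 0.66 [183.7, 217.3, 20.7, 28.9] [0.396 0.316 0.181] [0.345 0.285 0.174] [0.448 0.351 0.19 ]
top rib 0.18 [232.1, 220.4, 7.8, 12.0] [0.36  0.203 0.214] [0.355 0.196 0.188] [0.366 0.208 0.231]
top dish 0.58 [355.3, 186.8, 22.8, 34.0] [ 0.431 -0.304  0.028] [ 0.363 -0.368 -0.005] [ 0.478 -0.22   0.064]
top glaze_a 0.75 [378.2, 216.9, 14.4, 22.6] [ 0.303 -0.297  0.051] [ 0.285 -0.327  0.001] [ 0.335 -0.28   0.072]
```

Run:
```python
from h import *
a=cv2.imread("pics/scene0.png")[200:360,190:350]; b=cv2.imread("pics/top0.png")[160:300,160:320]
cv2.imwrite("pics/c1.png",np.hstack([cv2.resize(a,(400,400),interpolation=2),cv2.resize(b,(400,350),interpolation=2).copy() if 0 else cv2.resize(b,(400,400),interpolation=2)]))
for n in("scene","top"):
    w=np.load(n+".npy"); m=(w[...,2]>.196)&(w[...,2]<.245)&(w[...,1]>.1)&(w[...,1]<.4)&(w[...,0]<.65)
    k,l=cv2.connectedComponents(m.astype(np.uint8))
    for i in range(1,k):
        p=w[l==i]
        if len(p)>3: print(n,len(p),p.mean(0).round(4),p.min(0).round(3),p.max(0).round(3))
    # box roof/door-top plane outlines
    m=(abs(w[...,2]-.177)<.006)&(w[...,1]>.1)&(w[...,1]<.4)&(w[...,0]<.65)&(w[...,0]>.25)
    print(cv2.minAreaRect(w[m][:,:2].astype(np.float32)),np.median(w[m][:,2]))
```

```text
scene 542 [0.6215 0.2712 0.2192] [0.62  0.1   0.196] [0.623 0.4   0.245]
scene 328 [0.142  0.116  0.2252] [0.091 0.1   0.196] [0.179 0.133 0.245]
scene 47 [0.4196 0.1949 0.2172] [0.416 0.185 0.197] [0.424 0.201 0.234]
scene 43 [0.3652 0.2058 0.2191] [0.361 0.195 0.197] [0.369 0.211 0.237]
scene 50 [0.524  0.2234 0.2175] [0.52  0.215 0.196] [0.529 0.229 0.236]
scene 45 [0.4699 0.2339 0.2184] [0.466 0.226 0.196] [0.475 0.239 0.235]
((0.4623749256134033, 0.24977603554725647), (0.32117319107055664, 0.29894962906837463), 0.11986041814088821) 0.17955211678674285
top 1010 [0.6187 0.2537 0.2207] [0.612 0.1   0.196] [0.625 0.399 0.245]
top 37 [0.5191 0.2206 0.2138] [0.515 0.214 0.197] [0.523 0.227 0.23 ]
top 38 [0.4648 0.2305 0.2152] [0.46  0.224 0.197] [0.469 0.237 0.233]
top 39 [0.4142 0.192  0.2151] [0.408 0.185 0.199] [0.419 0.199 0.231]
top 41 [0.3602 0.2025 0.2153] [0.355 0.196 0.199] [0.367 0.209 0.231]
top 156 [0.1219 0.1156 0.2302] [0.082 0.1   0.204] [0.162 0.131 0.245]
((0.4605219066143036, 0.2528877258300781), (0.29727229475975037, 0.329662024974823), 89.1180191040039) 0.17621965748281943
```

View pics/c1.png

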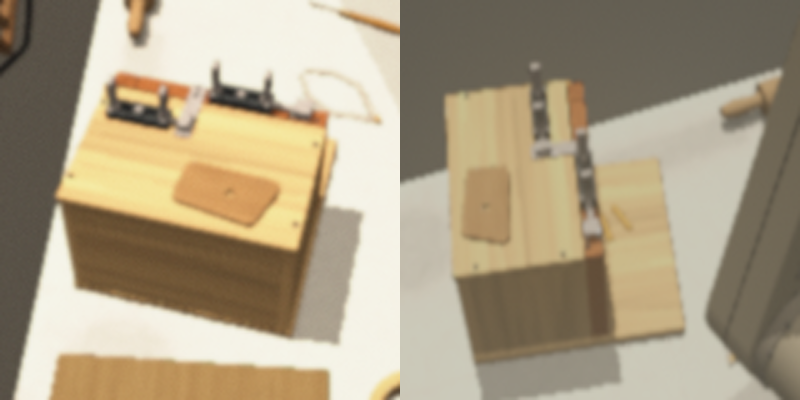

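View pics/top0.png

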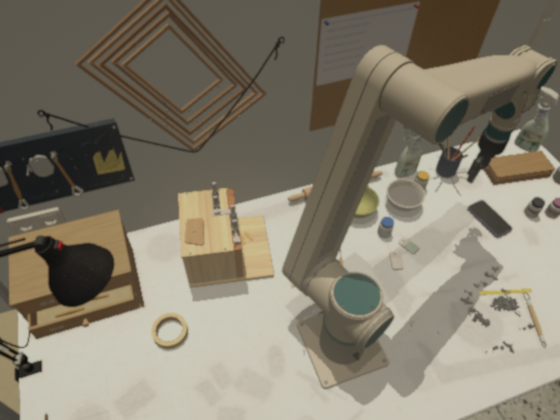

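The catches show at the front edge of the roof. Roof catch tabs are at about (217,190) and (218,210) in the top view, door catch tabs at (235,215) and (236,232). Both centres agree with the given 98/-47 mm offset, and box y points at about 169.5°. The next move takes the tool above the roof catch.

```bash
python3 -m creep '[[1,[0,0,-0.08],0],[1,[0.1,-0.11,-0.08],-0.1],[1,[0.725,-0.808,-0.08],-0.587],[1,[0.725,-0.808,-0.08],-0.587],[1,[0.725,-0.808,-0.08],-0.587],[1,[0.725,-0.808,-0.08],-0.587],[1,[0.725,-0.808,-0.08],-0.587],[1,[0.725,-0.808,-0.08],-0.587],[1,[0.725,-0.808,-0.08],-0.587],[1,[0.725,-0.808,-0.08],-0.587],[1,[0.725,-0.808,-0.08],-0.587],[1,[0.725,-0.808,-0.08],-0.587],[1,[0.725,-0.808,-0.08],-0.587],[1,[0.725,-0.808,-0.08],-0.587],[1,[0.725,-0.808,-0.08],-0.587],[1,[0.725,-0.808,-0.08],-0.587],[1,[0.725,-0.808,-0.08],-0.587],[1,[0.725,-0.808,-0.08],-0.587]]'
cat >> h.py <<'E'
def wrist():
    s=manip.read_state(); f=manip.grab_frame("wrist")
    v,u=np.mgrid[0:420,0:560]; z=f["z_map"]; dx=(u-f["cx"])/f["fx"]; dy=(v-f["cy"])/f["fy"]
    r=np.hypot(dx,dy)+1e-9; k=np.tan(np.minimum(r,1.5))/r
    c=np.stack([dx*k*z,dy*k*z,z,np.ones_like(z)],-1); c[z<=0]=np.nan
    t=(c@np.array(f["hand_eye"]).T)[...,:3]; t[r>1.4]=np.nan
    w=t@Ro.from_rotvec(s["eef_rot"]).as_matrix().T+s["eef_pos"]
    return s,f,w
def tabs(w,lo=.196,hi=.236):
    m=(w[...,2]>lo)&(w[...,2]<hi)&(w[...,1]>-.1)&(w[...,1]<.3)&(w[...,0]<.6)&(w[...,0]>.3)
    k,l=cv2.connectedComponents(m.astype(np.uint8))
    for i in range(1,k):
        p=w[l==i]
        if len(p)>15: print(len(p),p.mean(0).round(4),p.min(0).round(4),p.max(0).round(4),'tops',p[p[:,2]>.224].mean(0).round(4))
E
python3 - <<'E'
from h import *
s,f,w=wrist(); np.save("w1.npy",w); print(s["eef_pos"],s["eef_rot"],s["qpos"])
cv2.imwrite("pics/w1.png",f["img"][...,::-1]); tabs(w)
E
```

```text
t: 3.05
eef_pos: [0.4947, 0.2249, 0.3025]
eef_rot: [2.419, 2.004, 0.0]
wrist_force: [0.3, -0.5, 0.5]
width: 0.0855
[0.49470414 0.2249227  0.30254432] [2.41896136e+00 2.00419358e+00 2.01373385e-04] [ 3.07838823e-01  1.05237902e-01 -1.08613375e-01  1.35674040e+00
 -1.64218518e-04  2.06563217e+00]
387 [0.4701 0.2334 0.2221] [0.4639 0.2247 0.1962] [0.4736 0.2384 0.2319] tops [0.4694 0.2323 0.2293]
377 [0.5233 0.2235 0.222 ] [0.5192 0.2143 0.1963] [0.5289 0.2285 0.2318] tops [0.5235 0.2222 0.2293]
460 [0.3665 0.2042 0.2174] [0.3601 0.1956 0.1961] [0.3696 0.2099 0.2322] tops [0.3656 0.2036 0.2288]
333 [0.4211 0.1945 0.2153] [0.4164 0.1854 0.1963] [0.4237 0.1999 0.2308] tops [0.4213 0.1929 0.2279]
```

View pics/w1.png

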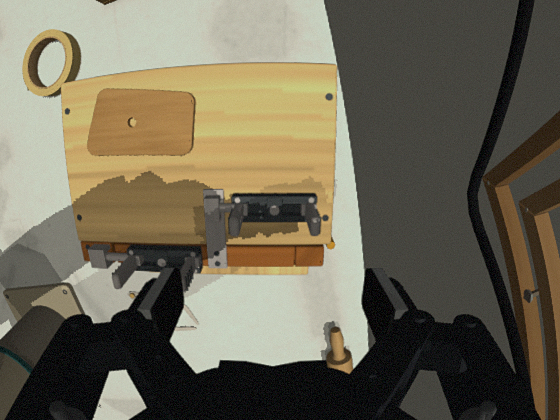

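```bash
python3 -m creep '[[1,[0.004,0.002,0],0],[1,[0.004,0.002,0.06],0],[1,[0.004,0.002,0.12],0],[1,[0.004,0.002,0.128],0],[1,[0.004,0.002,0.128],0],[1,[0.004,0.002,0.128],0]]'
python3 - <<'E'
from h import *
w=np.load("w1.npy")
for u,v in[(333,243),(331,247),(336,245),(322,255),(300,255),(300,246),(300,264),(230,265),(230,245),(331,97),(67,111)]: print(u,v,w[v,u].round(4))
z=w[...,2]; f=manip.grab_frame
th=np.radians(169.4); by=np.array([np.cos(th),np.sin(th)]); bx=np.array([np.sin(th),-np.cos(th)])
C=np.array([.4965,.2273]); q=(w[...,:2]-C); a=q@bx; b=q@by
for lo,hi in[(.172,.182),(.182,.188)]:
  m=(z>lo)&(z<hi); print(lo,np.nanpercentile(a[m],[.5,2,98,99.5]).round(4),np.nanpercentile(b[m],[.5,2,98,99.5]).round(4))
m=(z>.174)&(z<.181)&(a<0); print(np.histogram(a[m]*1000,bins=np.arange(-80,2,4)))
E
```

```text
t: 3.85
eef_pos: [0.4985, 0.2282, 0.2089]
eef_rot: [2.418, 2.003, 0.006]
wrist_force: [0.7, -1.0, -0.4]
width: 0.0853
333 243 [0.5414 0.1786 0.1695]
331 247 [0.5391 0.1753 0.1701]
336 245 [ 0.5663  0.0955 -0.0015]
322 255 [0.5295 0.1721 0.1761]
300 255 [0.5103 0.1767 0.1777]
300 246 [0.5116 0.1844 0.1758]
300 264 [0.5089 0.1681 0.1779]
230 265 [0.4477 0.1786 0.178 ]
230 245 [0.4518 0.1967 0.1759]
331 97 [0.5566 0.3045 0.1778]
67 111 [0.3316 0.3472 0.1786]
0.172 [-0.2537 -0.0553  0.1127  0.134 ] [-0.1385 -0.1129  0.1865  0.1914]
0.182 [-0.2735 -0.0989  0.1268  0.1597] [-0.1693 -0.1361  0.158   0.403 ]
(array([  10,    9,   11,   14,    8,  327,  523,  603,  566,  633,  736,
       1005, 1057,  974,  984,  959,  668,  670,  703,  758]), array([-80, -76, -72, -68, -64, -60, -56, -52, -48, -44, -40, -36, -32,
       -28, -24, -20, -16, -12,  -8,  -4,   0]))
```

```bash
python3 -m creep '[[0.9,[0,-0.002,0.004],0],[0.7,[0,-0.002,0.004],0],[0.55,[0,-0.002,0.004],0],[0.4,[0,-0.002,0.004],0],[0.35,[0,-0.002,0.004],0],[0.35,[0,-0.002,0.004],0],[0.35,[0,-0.002,0.004],0],[0.35,[0,-0.002,0.004],0]]'
```

```text
t: 4.85
eef_pos: [0.4968, 0.2288, 0.2071]
eef_rot: [2.418, 2.004, 0.007]
wrist_force: [-4.1, 1.0, 7.7]
width: 0.0323
```

```bash
python3 -m creep '[[0.3,[0,0,0],0],[0.3,[0,0,0],0],[0.3,[0,0,0],0]]'
python3 - <<'E'
from h import *
s,f,w=wrist(); cv2.imwrite("pics/w2.png",f["img"][...,::-1]); tabs(w); print(s["width"])
E
```

```text
t: 5.22
eef_pos: [0.4968, 0.2288, 0.2071]
eef_rot: [2.418, 2.004, 0.007]
wrist_force: [-1.4, -0.8, 3.7]
width: 0.0319
2288 [0.4805 0.2367 0.2216] [0.4688 0.221  0.1961] [0.487  0.2445 0.236 ] tops [0.481  0.2349 0.2306]
2313 [0.5148 0.2302 0.2215] [0.5057 0.2143 0.196 ] [0.5274 0.2373 0.236 ] tops [0.5138 0.2287 0.2306]
861 [0.3667 0.2053 0.2142] [0.3602 0.1955 0.196 ] [0.3697 0.2106 0.2317] tops [0.3662 0.2061 0.2281]
51 [0.4185 0.1991 0.211 ] [0.4159 0.1978 0.2062] [0.4208 0.2003 0.2157] tops [nan nan nan]
0.031929481556482425h.py:23: RuntimeWarning: Mean of empty slice.
  if len(p)>15: print(len(p),p.mean(0).round(4),p.min(0).round(4),p.max(0).round(4),'tops',p[p[:,2]>.224].mean(0).round(4))
  ret = um.true_divide(
```

View pics/w2.png

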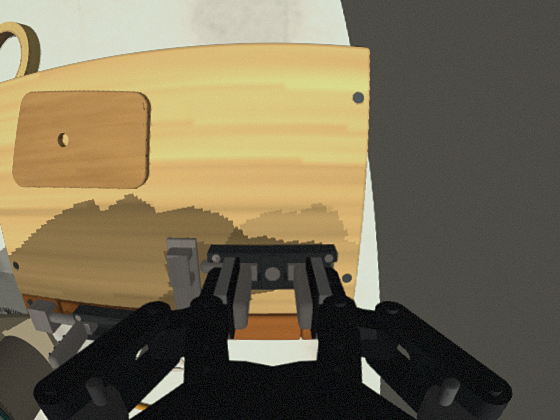

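The catch is drawn: both tabs are squeezed inward at about (240,300) and (303,300). I'll release, lift and move over the door catch.

```bash
python3 -m creep '[[0.5,[0,0,0],0],[0.8,[0,0,0],0],[1,[0,0,0],0],[1,[0,0,0],0],[1,[0,0,0],0],[1,[0,0,-0.04],0],[1,[0,0,-0.09],0],[1,[0,0,-0.12],0],[1,[-0.03,-0.065,-0.12],0],[1,[-0.064,-0.13,-0.12],0],[1,[-0.064,-0.13,-0.12],0],[1,[-0.064,-0.13,-0.12],0],[1,[-0.064,-0.13,-0.12],0]]'
python3 - <<'E'
from h import *
s,f,w=wrist(); cv2.imwrite("pics/w3.png",f["img"][...,::-1]); tabs(w); print(s["eef_pos"],s["eef_rot"])
E
```

```text
t: 6.9
eef_pos: [0.393, 0.1999, 0.297]
eef_rot: [2.418, 2.004, 0.009]
wrist_force: [0.1, -0.9, 1.0]
width: 0.0853
499 [0.4797 0.2297 0.2198] [0.4763 0.2222 0.1962] [0.4851 0.2355 0.2331] tops [0.4807 0.2292 0.2292]
547 [0.5081 0.224  0.2184] [0.5052 0.2162 0.1962] [0.5139 0.2306 0.2321] tops [0.5091 0.2236 0.2291]
427 [0.3651 0.2053 0.2212] [0.3588 0.1961 0.196 ] [0.3685 0.2102 0.2315] tops [0.3644 0.2039 0.2293]
421 [0.4183 0.1953 0.2212] [0.4141 0.1863 0.1966] [0.4237 0.1998 0.2317] tops [0.4185 0.1938 0.2293]
[0.3929637  0.19987223 0.29696865] [2.41792212 2.00353958 0.00861469]
```

View pics/w3.png

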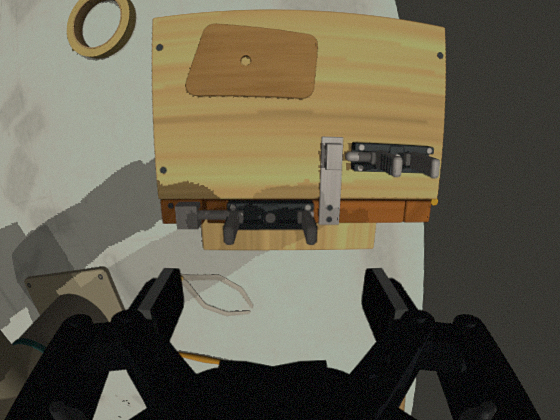

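Roof tabs now measure 36 mm over the outer faces, so the catch stayed drawn. Next I lower onto the door catch at (.3915,.1988) and squeeze.

```bash
python3 -m creep '[[1,[-0.002,-0.002,0],0],[1,[-0.002,-0.002,0.06],0],[1,[-0.002,-0.002,0.115],0],[1,[-0.002,-0.002,0.122],0],[1,[-0.002,-0.002,0.122],0],[0.9,[-0.002,-0.002,0.122],0],[0.7,[-0.002,-0.002,0.122],0],[0.55,[-0.002,-0.002,0.122],0],[0.4,[-0.002,-0.002,0.122],0],[0.3,[-0.002,-0.002,0.122],0],[0.3,[-0.002,-0.002,0.122],0],[0.3,[-0.002,-0.002,0.122],0],[0.3,[-0.002,-0.002,0.122],0]]'
python3 - <<'E'
from h import *
s,f,w=wrist(); np.save("w4.npy",w); cv2.imwrite("pics/w4.png",f["img"][...,::-1]); tabs(w); print(s["eef_pos"],s["eef_rot"],s["qpos"])
for u in(435,):
  pass
E
```

```text
t: 8.57
eef_pos: [0.3916, 0.1996, 0.2075]
eef_rot: [2.419, 2.005, 0.011]
wrist_force: [-4.3, -0.4, 11.4]
width: 0.0323
2985 [0.4929 0.2272 0.218 ] [0.4759 0.2162 0.196 ] [0.5143 0.2357 0.2322] tops [0.4928 0.2269 0.2288]
2243 [0.3753 0.2078 0.2217] [0.3636 0.1915 0.1961] [0.3817 0.2154 0.236 ] tops [0.3758 0.206  0.2306]
2258 [0.4096 0.2013 0.2216] [0.4006 0.1853 0.196 ] [0.4221 0.208  0.236 ] tops [0.4086 0.1998 0.2306]
[0.39158661 0.1995644  0.20754214] [2.4185138  2.00474909 0.01093223] [ 0.32253431 -0.03805196 -0.46003461  1.14225126  0.00232768  2.07988118]
```

View pics/w4.png

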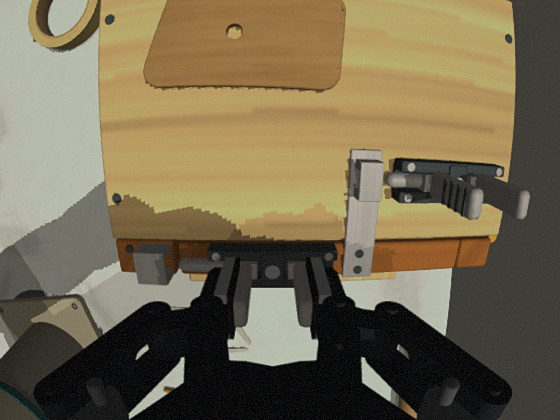

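Run:
```python
from h import *
s=manip.read_state(); w=np.load("w4.npy"); im=cv2.imread("pics/w4.png")
R=Ro.from_rotvec(s["eef_rot"]).as_matrix(); t=(w-s["eef_pos"])@R
hsv=cv2.cvtColor(im,cv2.COLOR_BGR2HSV)
for u,v in[(492,237),(494,238),(495,241),(470,240),(470,252),(470,266),(150,241),(216,257),(272,272),(330,257)]: print(u,v,(t[v,u]*1000).round(1),w[v,u,2].round(3),im[v,u],hsv[v,u])
g=np.array([-18,-9])
# door top extent in tool x between tool y 120..140 and hinge end
m=(w[...,2]>.173)&(w[...,2]<.181)&(t[...,1]>.09)&(t[...,1]<.12)
o=m&(hsv[...,0]<13); print("door x",np.percentile(t[o][:,0],[1,50,99]).round(4), o.sum())
m=(w[...,2]>.173)&(w[...,2]<.181)&(t[...,0]<-.005)&(t[...,0]>-.012); print("door y end",np.percentile(t[m][:,1],[1,99,100]).round(4))
```

```text
492 237 [  4.7 148.8  38.8] 0.169 [ 46 141 187] [ 20 192 187]
494 238 [  3.3 152.1  40.1] 0.168 [ 43 142 189] [ 20 197 189]
495 241 [-41.5 239.1 135.9] 0.072 [54 56 53] [70 14 56]
470 240 [  6.3 124.3  31.8] 0.176 [ 37  81 129] [ 14 182 129]
470 252 [ -1.7 125.8  30.9] 0.177 [ 35  82 137] [ 14 190 137]
470 266 [-11.3 127.8  29.9] 0.178 [ 35  67 109] [ 13 173 109]
150 241 [  8.  -69.8  30.3] 0.177 [25 49 84] [ 12 179  84]
216 257 [  5.4 -28.9  17.1] 0.19 [71 72 74] [10 10 74]
272 272 [-2.9 -0.1 16.7] 0.191 [63 71 72] [27 32 72]
330 257 [ 5.1 29.8 17.4] 0.19 [74 78 80] [20 19 80]
door x [-0.0119  0.0032  0.0555] 66
door y end [-0.091   0.1391  0.1413]
```

```bash
python3 -c "
import numpy as np
for t in [.06,.12,.18,.24,.3,.36]: c,s=np.cos(t),np.sin(t);print(t,round((4*(1-c)-146*s)/750,4),round((146*(1-c)+4*s)/750,4),round(-t/1.5708,4))"
```

```text
0.06 -0.0117 0.0007 -0.0382
0.12 -0.0233 0.002 -0.0764
0.18 -0.0348 0.0041 -0.1146
0.24 -0.0461 0.0068 -0.1528
0.3 -0.0573 0.0103 -0.191
0.36 -0.0682 0.0144 -0.2292
```

```bash
python3 -m creep '[[0.3,[-0.0117,0.0007,0],-0.0382],[0.3,[-0.0233,0.002,0],-0.0764],[0.3,[-0.0348,0.0041,0],-0.1146],[0.3,[-0.0461,0.0068,0],-0.1528],[0.3,[-0.0573,0.0103,0],-0.191],[0.3,[-0.0682,0.0144,0],-0.2292],[0.3,[-0.0682,0.0144,0],-0.2292],[0.3,[-0.0682,0.0144,0],-0.2292]]'
cat > d.py <<'E'
from h import *
import sys
s,f,w=wrist(); cv2.imwrite(f"pics/{sys.argv[1]}.png",f["img"][...,::-1]); np.save(sys.argv[1]+".npy",w)
R=Ro.from_rotvec(s["eef_rot"]).as_matrix(); print("F tool",(R.T@s["wrist_force"]).round(1),"yaw",np.degrees(np.arctan2(R[1,0],R[0,0])).round(2),"z",R[:,2].round(3),s["eef_pos"].round(4),s["width"].round(4))
t=(w-s["eef_pos"])@R
# housing top: long axis direction in tool frame
m=(abs(w[...,2]-.190)<.003)&(abs(t[...,0])<.03)&(abs(t[...,1])<.04)
p=t[m][:,:2]; (c,sz,a)=cv2.minAreaRect(p.astype(np.float32)*1000); print("housing",np.round(c,1),np.round(sz,1),round(a,1),len(p))
vx=cv2.fitLine(p.astype(np.float32),cv2.DIST_HUBER,0,.001,.001).ravel(); print("axis deg from tool y",np.degrees(np.arctan(vx[0]/vx[1])).round(2))
E
python3 d.py w5
```

```text
t: 9.62
eef_pos: [0.3929, 0.1475, 0.2076]
eef_rot: [2.021, 2.403, 0.011]
wrist_force: [-0.8, 0.5, 0.3]
width: 0.0322Traceback (most recent call last):
  File "d.py", line 4, in <module>
    R=Ro.from_rotvec(s["eef_rot"]).as_matrix(); print("F tool",(R.T@s["wrist_force"]).round(1),"yaw",np.degrees(np.arctan2(R[1,0],R[0,0])).round(2),"z",R[:,2].round(3),s["eef_pos"].round(4),s["width"].round(4))
                                                                                                                                                                                              ^^^^^^^^^^^^^^^^
AttributeError: 'float' object has no attribute 'round'
```

```bash
sed -i 's/,s\["width"\].round(4)//' d.py; python3 d.py w5;python3 -c "
import numpy as np
for t in np.arange(.07,.43,.07): c,s=np.cos(t),np.sin(t);print(round(t,2),round((4*(1-c)-146*s)/750,4),round((146*(1-c)+4*s)/750,4),round(-t/1.5708,4))"
```

```text
F tool [-0.6 -0.2 -1. ] yaw 99.9 z [ 0.006  0.004 -1.   ] [0.3929 0.1475 0.2076]
housing [-2. -3.] [22.8 73.9] 0.2 2569
axis deg from tool y 1.65
0.07 -0.0136 0.0008 -0.0446
0.14 -0.0271 0.0026 -0.0891
0.21 -0.0405 0.0054 -0.1337
0.28 -0.0536 0.0091 -0.1783
0.35 -0.0664 0.0136 -0.2228
0.42 -0.0789 0.0191 -0.2674
```

View pics/w5.png

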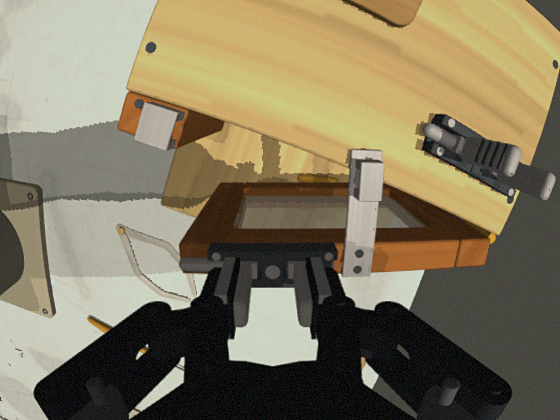

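The door is swinging with the gripper (hinge pin still at (490,238), housing aligned with the jaws) and the side force is near zero. Continuing with the same arc.

```bash
python3 -m creep '[[0.3,[-0.0136,0.0008,0],-0.0446],[0.3,[-0.0271,0.0026,0],-0.0891],[0.3,[-0.0405,0.0054,0],-0.1337],[0.3,[-0.0536,0.0091,0],-0.1783],[0.3,[-0.0664,0.0136,0],-0.2228],[0.3,[-0.0789,0.0191,0],-0.2674],[0.3,[-0.0789,0.0191,0],-0.2674],[0.3,[-0.0789,0.0191,0],-0.2674]]'; python3 d.py w6
```

```text
t: 10.72
eef_pos: [0.4173, 0.092, 0.2076]
eef_rot: [1.475, 2.77, 0.011]
wrist_force: [1.0, 1.1, 0.8]
width: 0.0317
F tool [ 0.4  1.4 -0.8] yaw 123.92 z [ 0.006  0.004 -1.   ] [0.4173 0.092  0.2076]
housing [-2.1 -2.9] [23.  73.8] 0.3 2601
axis deg from tool y 6.12
```

```bash
python3 -m creep '[[0.3,[-0.0136,0.0008,0],-0.0446],[0.3,[-0.0271,0.0026,0],-0.0891],[0.3,[-0.0405,0.0054,0],-0.1337],[0.3,[-0.0536,0.0091,0],-0.1783],[0.3,[-0.0664,0.0136,0],-0.2228],[0.3,[-0.0789,0.0191,0],-0.2674],[0.3,[-0.0789,0.0191,0],-0.2674],[0.3,[-0.0789,0.0191,0],-0.2674]]'; python3 d.py w7
```

```text
t: 11.78
eef_pos: [0.4619, 0.0514, 0.2076]
eef_rot: [0.866, 3.015, 0.01]
wrist_force: [1.0, 2.5, -2.0]
width: 0.032
F tool [0.5 2.7 2. ] yaw 147.95 z [ 0.006  0.005 -1.   ] [0.4619 0.0514 0.2076]
housing [-2.3 -2.7] [23.3 74.1] 0.2 2605
axis deg from tool y 3.05
```

```bash
python3 -m creep '[[0.3,[-0.0136,0.0008,0],-0.0446],[0.3,[-0.0271,0.0026,0],-0.0891],[0.3,[-0.0405,0.0054,0],-0.1337],[0.3,[-0.0536,0.0091,0],-0.1783],[0.3,[-0.0664,0.0136,0],-0.2228],[0.3,[-0.07,0.0151,0],-0.2355],[0.3,[-0.07,0.0151,0],-0.2355],[0.3,[-0.07,0.0151,0],-0.2355],[0.3,[-0.07,0.0151,0],-0.2355],[0.3,[-0.07,0.0151,0],-0.2355],[0.3,[-0.07,0.0151,0],-0.2355]]'; python3 d.py w8
```

```text
t: 13.2
eef_pos: [0.5121, 0.0332, 0.2077]
eef_rot: [0.296, 3.122, 0.009]
wrist_force: [0.3, 3.8, -3.0]
width: 0.0316
F tool [0.4 3.8 3. ] yaw 169.16 z [ 0.006  0.005 -1.   ] [0.5121 0.0332 0.2077]
housing [-2.1 -2.8] [22.7 74.2] 0.6 2607
axis deg from tool y 1.83
```

View pics/w8.png

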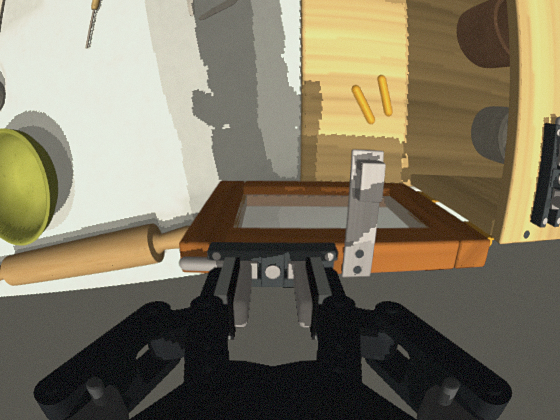

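The door stands square. In the picture the box's front edge is vertical at about x=505, the door is horizontal at about y=250, and the tabs are still squeezed at (240,300) and (303,300). The cups are upright in the box, so I'm handing in.

```bash
python3 -c "
from bench import manip
s=manip.read_state();print(abs(s['joint_velocities']).max(),s['width']);manip.finish_job()"
```

```text
0.0016728418267612434 0.03182769912091325
the job is handed in; nothing more can be done
```

I drew the roof catch, squeezed the door catch and, keeping it squeezed, swung the door past the vent stop until it stood square. I handed the job in at about 13 s of the 54 s, still holding the door by its catch. The hand-in gave no verdict.

**Last checks:**
- **Door:** The gripper's heading turned 89.9° during the swing. In the last wrist picture the door is square to the front.
- **Door catch:** It was still aligned in the jaws. The gripper read 32 mm, about 4 mm under the 36 mm expected. It read the same on both catches, and the pictures showed the tabs fully squeezed.
- **Roof catch:** After I let go, its tabs measured about 36 mm over their outer faces, so it was fully drawn. I did not re-measure it after the swing.
- **Forces and motion:** The final wrist force was about 5 N and the arm was at rest.
- **Other things:** The cups were upright and the bowl looked undisturbed. The rib and the jar were out of view in the last picture. I moved nothing near them after that.

One measurement gave inconsistent results: my line fit to the catch housing put it 2–6° off the jaw direction, while the rectangle fit gave under 1°. I relied on the rectangle fit and the picture.

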